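# Start the dosing pump and hold its purge key

### The arm

A 7-joint arm with a two-finger parallel gripper is mounted at the origin on a cart in front of the work surface, level with it; the furniture and walls round the work are solid. World frame = base frame: x ahead of the robot, y to its left, z up, the work surface at z = 0. Lengths are in mm, angles in rad, forces in N, time in s.
With the tool pointing down it reaches from about 400 to 850 mm from the base axis. Payload 4.4 kg.
Tool frame: the origin (TCP) lies midway between the tips of the shut fingers; the grasp point (between the pads) lies 19 mm behind it; z points along the fingers, y is the direction in which the jaws open and shut (so a half turn about z gives the same grasp; the last joint's range is limited). The gripper opens to 94 mm and grips with 3 to 60 N. Pads are 16 mm wide; open, the fingers measure 119 mm over their backs; the gripper's body (75 mm by 177 mm) begins 78 mm behind the grasp point.
Start: joints at [-1.242, 0.628, 0.038, 1.517, -0.027, 0.996, -0.02], TCP at [249.983, 600.022, 205.478] pointing down, gripper open.
Joint ranges: [-3.06, 3.06], [-0.37, 2.12], [-1.25, 1.32], [0.18, 2.47], [-1.1, 4.24], [0.23, 1.98], [-2.94, 2.94]. Speed limits (rad/s): [2.57, 2.57, 3.14, 3.14, 3.14, 3.14, 3.14].

### API

Orientations are given as a rotation vector (axis times angle).
In Python, from plant import status, cams, bot gives the robot as it stands.
- The arm moves only by the shell command python3 -m creep 'ROWS' [FORCE]. ROWS is JSON, a list of rows, each a list of 7 numbers: the closure, from 0 (fully open) to 1 (shut), then the shift along the tool's x, y, z in mm, then the turn, a rotation vector about the tool's x, y, z in degrees. A call has exactly 10 rows; each row shifts and turns the pose as measured when the row begins, along the tool's axes as they then stand; what a row does not reach is not made up. A row lasts 1/12 s, in which the tool goes at most 41.7 mm and 7.16 degrees, less where a joint would pass 70% of its speed; a pose out of reach is approached as far as the arm can. A call is refused whole if a number of a shift passes 41.7 or a number of a turn 7.16, either way. A call with a gripper value outside its range is refused whole. The fingers move at their own pace and stop on an object; FORCE is the grip in N (left out, the last holds). Time passes only in rows, so rows that do not move let the fingers close, or fill a call up. It gives the time, the measured TCP pose, the force and the opening at its end, in the units of the state.
- status.sense(): the state, without advancing time (a new reading comes with each control period).
- cams.capture(name): name is "scene" or "top" or "wrist"; returns a dict with "img" (480x640x3 uint8, red, green, blue), "fx", "fy", "cx", "cy" (pixels), "R" (3x3) and "t" (3): a world point X has camera coordinates R X + t; the wrist camera has in their place "tool_from_camera" (4x4, takes a point from camera to tool coordinates, whose origin is the TCP and whose axes are the flange's). Camera axes: x right, y down, z forward; pixel columns grow to the right and rows downward; lengths in mm; the calibration is good to about 2 mm. A picture is of the moment at which its call begins: read the wrist's pose just before it. There is no depth.
- bot.finish_job(): hands the job in, once; it reports no verdict.
The state is a dict: "time": time; "joints": joint angles; "qd": joint speeds; "joint_efforts": joint torques, N m; "eef_pos": TCP position; "tcp_rot": TCP orientation; "force": force on the tool from outside, world axes, zero at the start; "moment": the same for the moment, N m; "opening": opening from 0.0 (shut) to 1.0 (fully open).
Only numpy, scipy, OpenCV 4.12 (cv2) and the standard library are available. Lean on these libraries where they do the work, as an engineer would, in place of code of your own. Each camera call takes 0.05 s, during which the arm holds its last target.

### The job

Purge the small dosing pump from its key console: push the raised end of the rocker switch down until it has tipped right over, then press the round key fully home and take the fingers off it (it stays down by itself), and last press the long bar-shaped key fully down; the program finishes while the fingers are still holding the bar key down. Keep to that order, never press the square key, and do not pick up or disturb the glassware and bottles standing about: everything is done by pressing with the fingertips.

Things in the scene. Friction and masses are not known exactly. Their poses are not given: they have to be found in the camera images.
- console: fixed pump console: flat white base, 22 mm high, 250 mm wide (its y), its x from -50 (near edge) to +105 mm (back); origin on the worktop under the middle of the key row; x to the back, y left, z up; turned up to 0.3 rad. Four grey key modules stand on it at x = 0, y = 90, 30, -30, -90 mm in changing order. Pump block at the back right (x 45 to 101 mm), 87 mm high.
- mod_bar: the grey module of the bar key, one of the four alike: 84 mm deep (x), 54 mm wide (y), square to the console; origin at the centre of its underside, 22 mm above the worktop; its top face is 40 mm above the worktop. Each module carries one white rocker or key.
- rocker_end (a point): point to press on the white rocker's upper face, 4 mm inside the end raised at the start, the near one (console -x). The rocker is 52 mm long (console x), 32 mm wide, and pivots at its middle, 22 mm from this point, where its face is 48 mm above the worktop. The point moves with it, from about 52 to about 44 mm above the worktop.
- rocker (a joint): rocker angle, rad: near 0 = off (near end up), 0.4 = fully over (near end down, far end up). Held by friction only (about 0.05 N m): it stays where it is left; 2 to 4 N at the end moves it.
- round_top (a point): centre of the top face of the round key, 28 mm across, standing 10 mm proud of its module (50 mm above the worktop) before it is pressed; it moves with the key.
- round_key (a joint): travel of the round key, m: 0 = up, 0.006 = fully home. A latching key: friction of 3 N, no spring, stays down where it is left.
- bar_top (a point): centre of the top face of the long bar key, 66 mm long (along the console's x) and 14 mm wide, standing 10 mm proud of its module (50 mm above the worktop) when up; it moves with the key.
- bar_key (a joint): travel of the bar key, m: 0 = up, 0.006 = fully down. Springs back; starts to move at about 1.3 N and needs about 5 N to go fully down.
- square_top (a point): centre of the top face of the square key, 26 x 26 mm, 50 mm above the worktop: the pump's stop key, not to be pressed.
- square_key (a joint): travel of the square key, m: 0 = up, 0.006 = fully down; springs back. Leave it at 0.
- beaker: empty glass beaker, 55 mm across, 105 mm tall, standing left of the console; origin at the centre of its underside; loose, to be left alone
- vial_amber: small brown vial with a cap, 23 mm across, 54 mm tall, standing on the back left of the console; origin at the centre of its underside; loose, to be left alone
- vial_clear: small clear vial with a white cap, 23 mm across, 54 mm tall, standing on the back of the console near its middle; origin at the centre of its underside; loose, to be left alone
- dropper: brown dropper bottle, 38 mm across, 118 mm tall, standing right of the console and towards its back; origin at the centre of its underside; loose, to be left alone
- petri: flat glass dish, 89 mm across, 16 mm high, lying right of the console; origin at the centre of its underside; loose, to be left alone
- thimble: white paper-like extraction thimble, 33 mm across, 88 mm tall, standing left of the console and towards its back; origin at the centre of its underside; loose, to be left alone

How it is judged:
By the outcome, as a careful person would: the job done as asked, in the order asked, and still so for the second after the job is handed in, while the arm keeps its last pose, push and grip.
It also fails if it takes over 38 s, if anything falls off the work surface, if the arm or the gripper's body presses on something with over 40 N, if the wrist force passes 120 N, or if a joint passes its speed limit or range.

## Working session

There is one attempt and no reset: what is moved stays moved. The work goes in short steps, Python scripts to look and compute and a shell command to move; the robot and the scene stay as the last step left them, time stands still between calls to the robot, and variables do not carry over. Pictures are saved under pics/ and viewed, and the job is handed in when it is done.

```bash
mkdir -p pics; ls
python3 - <<'E'
from plant import status,cams
import cv2
print(status.sense())
for n in("scene","top"):
    c=cams.capture(n); cv2.imwrite(f"pics/{n}0.png",c["img"][:,:,::-1]); print(n,c["fx"],c["cx"],c["cy"],c["R"],c["t"])
E
```

```text
pics
{'time': 0.0, 'joints': array([-1.24178783,  0.62935033,  0.03842817,  1.51831992, -0.02696762,
        0.99628652, -0.02000466]), 'qd': array([ 0.00024893,  0.000614  , -0.0004548 , -0.00071455,  0.00022653,
       -0.00084296,  0.0023694 ]), 'joint_efforts': array([-1.42952472e-04, -5.49729466e+01,  1.14367213e+00, -1.86638474e+01,
       -5.22875239e-02,  2.34826561e-02,  1.63495897e-04]), 'eef_pos': array([249.73768092, 599.41319063, 204.56652868]), 'tcp_rot': array([-6.16041884e-01, -3.08027213e+00,  2.85616792e-03]), 'force': array([-0.91988607,  0.31021335, -0.18257169]), 'moment': array([-0.06158002, -0.03188102, -0.02076144]), 'opening': 1.002099086369065}
scene 558.655364072543 316.70129108262444 246.93909476525795 [[ 0.62446038 -0.78104939 -0.00332799]
 [-0.47071134 -0.37293358 -0.79959451]
 [ 0.62328168  0.50088162 -0.60053106]] [-282.66394309  275.8622031   740.00630522]
top 477.6538186230866 316.88195722627313 242.89633050638164 [[ 0.00557227 -0.99997939 -0.00318788]
 [-0.99812268 -0.00536742 -0.06101066]
 [ 0.0609923   0.00352186 -0.99813202]] [ 45.26010129 508.27150811 993.56520648]
```

View pics/scene0.png

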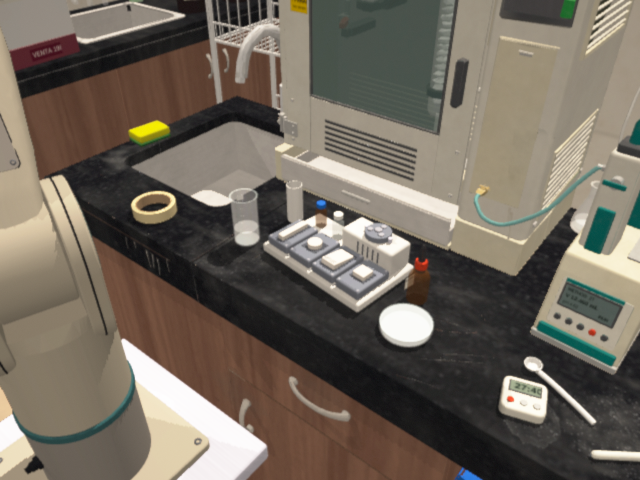

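View pics/top0.png

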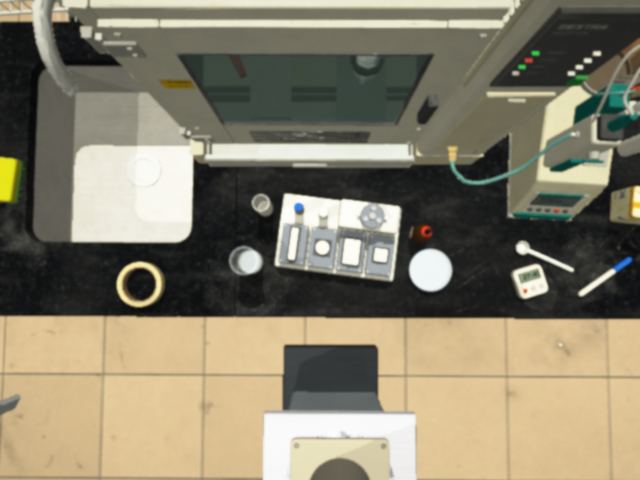

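The scene view shows the console at about (338,262). In the top view it is at (338,237), and the modules from left to right are bar (293,244), round (322,247), rocker (352,252) and square (380,255).

```bash
cat > h.py <<'E'
import numpy as np
def ray(c,u,v,z):
    R=np.array(c["R"]);t=np.array(c["t"]);d=R.T@np.array([(u-c["cx"])/c["fx"],(v-c["cy"])/c["fy"],1]);o=-R.T@t
    return o+d*(z-o[2])/d[2]
def proj(c,X):
    p=np.array(c["R"])@X+c["t"]; return c["fx"]*p[0]/p[2]+c["cx"],c["fy"]*p[1]/p[2]+c["cy"]
E
python3 - <<'E'
from plant import cams
import cv2,numpy as np
from h import *
for n,(x0,y0,x1,y1) in {"top":(225,180,460,300),"scene":(220,170,450,350)}.items():
    c=cams.capture(n); im=c["img"][y0:y1,x0:x1,::-1]
    cv2.imwrite(f"pics/{n}z.png",cv2.resize(im,None,fx=3.4,fy=3.4 if n=="top" else 3.3,interpolation=cv2.INTER_CUBIC))
    if n=="top":
        hsv=cv2.cvtColor(c["img"],cv2.COLOR_RGB2HSV)
        m=((hsv[...,2]<190)&(hsv[...,2]>70)).astype(np.uint8)
        m=((hsv[...,2]>200)&(hsv[...,1]<60)).astype(np.uint8)
        k,l,s,ce=cv2.connectedComponentsWithStats(m)
        for i in range(1,k):
            if 225<ce[i][0]<460 and 180<ce[i][1]<300 and s[i][4]>40: print(s[i],ce[i],ray(c,*ce[i],50).round(1))
E
```

```text
[ 275  194   94   72 2245] [319.88507795 213.62939866] [566.   42.1  50. ]
[379 204  21  76 567] [390.82716049 226.07407407] [ 541.2 -103.    50. ]
[288 227  11  33 232] [292.80172414 243.18103448] [505.1  97.1  50. ]
[342 239  19  26 400] [351.0525 251.375 ] [489.  -21.8  50. ]
[316 241  13  13 145] [322. 247.] [497.6  37.4  50. ]
[374 248  14  14 167] [380.41317365 254.60479042] [482.7 -81.6  50. ]
[240 251  20  22 350] [249.65714286 261.34571429] [467.5 184.6  50. ]
[ 410  250   41   41 1327] [430.         269.65410701] [ 452.7 -182.2   50. ]
```

```bash
sleep 1
```

```text
(no output)
```

View pics/topz.png

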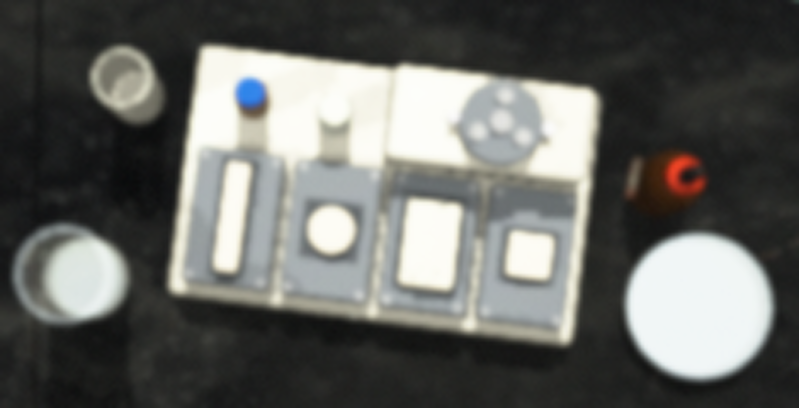

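View pics/scenez.png

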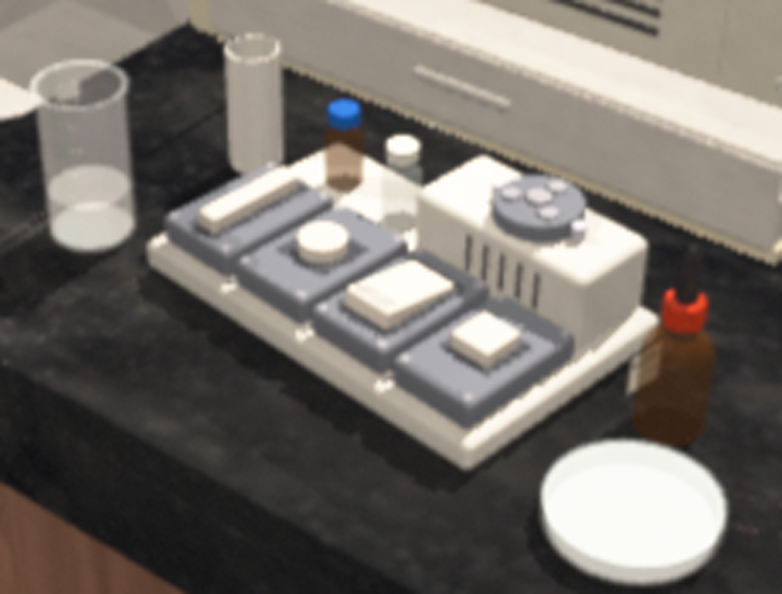

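```bash
cat >> h.py <<'E'
from scipy.spatial.transform import Rotation as Ro
def go(target,yaw=None):
    """print remaining shift in tool axes, and turn deg about tool axes; yaw = world angle of tool y"""
    from plant import status
    s=status.sense(); R=Ro.from_rotvec(s["tcp_rot"])
    print("t",round(s["time"],2),"pos",s["eef_pos"].round(1),"F",s["force"].round(1),"op",round(s["opening"],2))
    d=R.inv().apply(np.array(target)-s["eef_pos"]); print("shift",d.round(1))
    if yaw is not None:
        y=np.array([np.cos(yaw),np.sin(yaw),0]);z=np.array([0,0,-1.]);x=np.cross(y,z)
        G=Ro.from_matrix(np.c_[x,y,z]); print("turn",np.degrees((R.inv()*G).as_rotvec()).round(1))
        print("shift in final axes",G.inv().apply(np.array(target)-s["eef_pos"]).round(1))
E
python3 - <<'E'
from plant import cams
import cv2,numpy as np
from h import *
c=cams.capture("scene")
# expected projections from top-view estimate
hsv=cv2.cvtColor(c["img"],cv2.COLOR_RGB2HSV)
m=((hsv[...,2]>195)&(hsv[...,1]<60)).astype(np.uint8)
k,l,s,ce=cv2.connectedComponentsWithStats(m)
for i in range(1,k):
    if 260<ce[i][0]<400 and 200<ce[i][1]<300 and s[i][4]>20: print(s[i],ce[i].round(1),ray(c,*ce[i],50).round(1))
for X in [(505.1,97.1,50),(497.6,37.4,50),(489,-21.8,50),(482.7,-81.6,50)]: print(np.round(proj(c,np.array(X)),1))
go((466,-19,120),np.pi/2-.124)
E
```

```text
[334 211   9   6  47] [337.9 213.6] [594.7  59.4  50. ]
[ 279  216  131   40 1327] [350.8 232.8] [557.4   0.8  50. ]
[375 227   7   4  23] [378.1 228.6] [601.1 -32.   50. ]
[307 237  16  10 123] [314.4 241.3] [493.4  37.8  50. ]
[336 239   7   7  29] [339.9 241.7] [521.6   0.   50. ]
[322 249  31  17 301] [337.  256.7] [482.2 -23.   50. ]
[356 263  57  44 337] [384.8 284.4] [ 471.7 -131.4   50. ]
[353 264  20  14 165] [362.4 270.6] [478.3 -81.   50. ]
[294.2 227.1]
[316.  240.3]
[338.7 254.6]
[364.1 269.5]
t 0.25 pos [249.9 599.8 205.1] F [0.2 0.3 0.6] op 1.0
shift [-437.5 -487.9   85.4]
turn [ -0.   -0.  -15.5]
shift in final axes [-291.  -587.3   85.1]
```

```bash
python3 -m creep '[[1,-5,-10,0,0,0,-5],[1,-10,-18,0,0,0,-5],[1,-14,-28,0,0,0,-5.5],[1,-16,-32,0,0,0,0],[1,-16,-32,0,0,0,0],[1,-16,-32,0,0,0,0],[1,-16,-32,0,0,0,0],[1,-16,-32,0,0,0,0],[1,-16,-32,0,0,0,0],[1,-16,-32,0,0,0,0]]' 20; python3 -c "
from h import *
go((466,-19,120),np.pi/2-.124)"
```

```text
time: 1.08
eef_pos: [347.4, 300.5, 201.8]
tcp_rot: [-0.147, -3.135, -0.008]
force: [0.7, 0.1, 0.6]
opening: 0.328
t 1.08 pos [347.4 300.5 201.8] F [0.7 0.1 0.6] op 0.33
shift [-148.2 -307.4   79.8]
turn [ 0.3 -0.2  1.7]
shift in final axes [-157.2 -302.3   81.8]
```

```bash
python3 -m creep '[[1,-16,-33,3,0,0,1.7],[1,-18,-34,8,0,0,0],[1,-18,-34,8,0,0,0],[1,-18,-34,8,0,0,0],[1,-18,-34,9,0,0,0],[1,-18,-34,9,0,0,0],[1,-18,-34,9,0,0,0],[1,-15,-30,9,0,0,0],[1,-8,-15,9,0,0,0],[1,-3,-6,5,0,0,0]]'; python3 -c "
from h import *
from plant import cams
import cv2
go((466,-19,65),np.pi/2-.124)
c=cams.capture('top');cv2.imwrite('pics/top1.png',cv2.resize(c['img'][180:300,225:460,::-1],None,fx=3.4,fy=3.4))
c=cams.capture('wrist');cv2.imwrite('pics/w1.png',c['img'][...,::-1]);print(c['tool_from_camera'],c['fx'],c['cx'],c['cy'])"
```

```text
time: 1.92
eef_pos: [469.8, -24.1, 122.7]
tcp_rot: [0.207, 3.126, 0.012]
force: [-0.2, 0.0, 0.1]
opening: 0.001
t 1.92 pos [469.8 -24.1 122.7] F [-0.2  0.   0.1] op 0.0
shift [ 4.9  4.1 57.7]
turn [ 0.5  0.5 -0.5]
shift in final axes [ 4.4  4.6 57.7]
[[ 5.59122912e-04 -9.66773325e-01 -2.55634555e-01  7.22856635e+01]
 [ 9.99999751e-01  6.50724744e-04 -2.73752317e-04 -1.11170745e+00]
 [ 4.31004168e-04 -2.55634338e-01  9.66773448e-01 -1.79778396e+02]
 [ 0.00000000e+00  0.00000000e+00  0.00000000e+00  1.00000000e+00]] 384.2644213574634 319.4757591181881 237.9815963864369
```

```bash
sleep 1
```

```text
(no output)
```

View pics/w1.png

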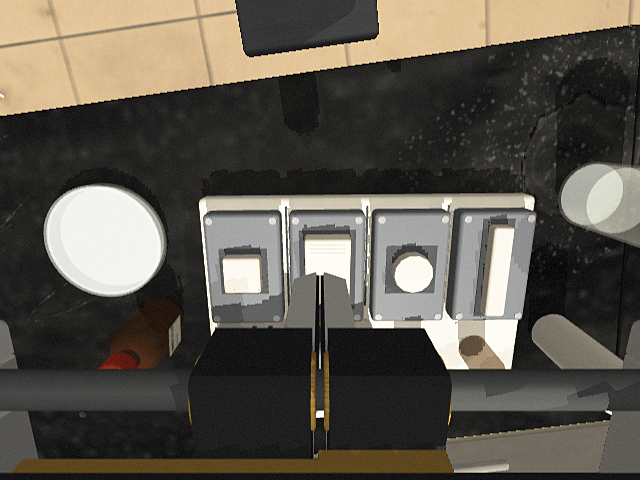

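View pics/top1.png

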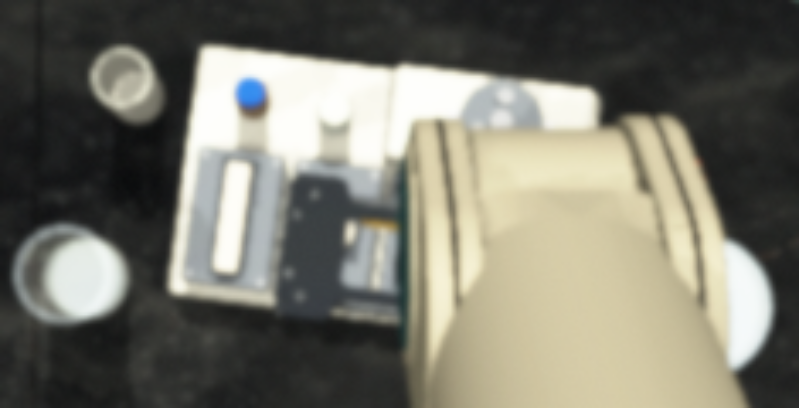

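The wrist view shows the shut tips at (319,278) over the rocker. The rocker's near edge is at row 234. Square is at (242,272), round at (414,272) and bar at (498,270).

```bash
cat >> h.py <<'E'
def wray(c,s,u,v,z):
    T=np.array(c["tool_from_camera"]);R=Ro.from_rotvec(s["tcp_rot"]).as_matrix()
    d=R@T[:3,:3]@np.array([(u-c["cx"])/c["fx"],(v-c["cy"])/c["fy"],1]);o=R@T[:3,3]+s["eef_pos"]
    return o+d*(z-o[2])/d[2]
E
python3 -c "
from h import *
from plant import cams,status
import cv2
s=status.sense();c=cams.capture('wrist');im=c['img']
hsv=cv2.cvtColor(im,cv2.COLOR_RGB2HSV)
m=((hsv[...,2]>215)&(hsv[...,1]<60)).astype(np.uint8)
k,l,st,ce=cv2.connectedComponentsWithStats(m)
for i in range(1,k):
    if 200<ce[i][0]<540 and 200<ce[i][1]<330 and st[i][4]>100: print(st[i],ce[i].round(1),wray(c,s,*ce[i],50).round(1))
print('rocker near edge',wray(c,s,305,235,52.5),wray(c,s,350,235,52.5))
cv2.imwrite('pics/w2.png',cv2.resize(im[190:340,190:550,::-1],None,fx=2.2,fy=2.2))
"
```

```text
[520 199  10  13 116] [524.5 204.5] [458.9 116.4  50. ]
[196 201  18 139 406] [202.9 264.2] [ 471.7 -104.4   50. ]
[275 200  11  74 287] [280.4 228.9] [454.  -47.4  50. ]
[358 200   9  20 113] [362.  207.3] [446.6   8.7  50. ]
[ 481  230   29   88 1617] [494.9 272.6] [504.9  96.3  50. ]
[ 301  241   46   38 1531] [324.1 257.5] [478.1 -20.8  50. ]
[ 391  258   38   36 1071] [409.4 275.1] [498.8  36.8  50. ]
[ 219  260   38   34 1221] [237.9 276.4] [483.8 -82.1  50. ]
[364 309  27  19 163] [376.7 323.2] [532.7  10.6  50. ]
rocker near edge [459.79495649 -31.40460262  52.5       ] [463.78830948  -1.43966454  52.5       ]
```

```bash
sleep 1
```

```text
(no output)
```

View pics/w2.png

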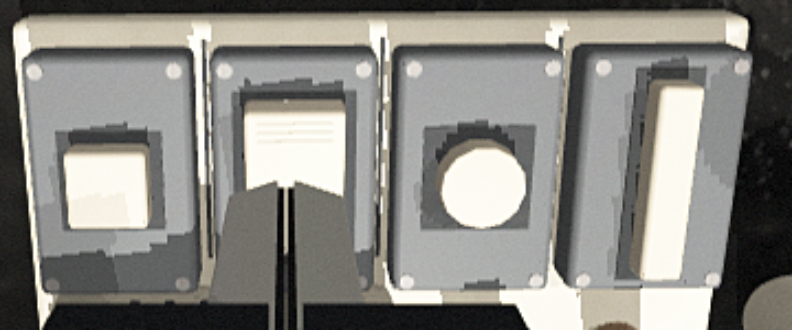

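```bash
python3 -c "
from h import *
go((465.5,-19.4,58),np.pi/2-.124)"
```

```text
t 2.07 pos [468.7 -20.2 123.2] F [-0.6 -0.2 -0.5] op 0.01
shift [ 3.7 -0.2 65.2]
turn [ 0.5  0.4 -0.2]
shift in final axes [ 3.3  0.4 65.2]
```

```bash
python3 -m creep '[[1,2,0,5,0.5,0.4,0],[1,1.5,0,12,0,0,0],[1,0,0,12,0,0,0],[1,0,0,12,0,0,0],[1,0,0,10,0,0,0],[1,0,0,8,0,0,0],[1,0,0,4,0,0,0],[1,0,0,2,0,0,0],[1,0,0,0,0,0,0],[1,0,0,0,0,0,0]]'; python3 -c "
from h import *
from plant import cams
import cv2
go((465.5,-19.4,52),np.pi/2-.124)
c=cams.capture('wrist');cv2.imwrite('pics/w3.png',c['img'][150:390,160:560,::-1])"
```

```text
time: 2.9
eef_pos: [464.6, -0.2, 59.0]
tcp_rot: [0.155, 3.135, 0.01]
force: [0.4, -0.1, 0.4]
opening: 0.004
t 2.9 pos [ 4.646e+02 -2.000e-01  5.900e+01] F [ 0.4 -0.1  0.4] op 0.0
shift [ -2.7 -19.    6.9]
turn [0.4 0.2 1.4]
shift in final axes [ -3.2 -18.9   7. ]
```

```bash
sleep 1
```

```text
(no output)
```

View pics/w3.png

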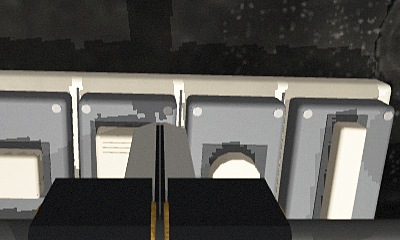

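The tips drifted about 19 mm in +y because the arm had not settled after the fast move. I'll correct that at this height.

```bash
python3 -m creep '[[1,-0.5,-3,0,0.4,0.2,1.4],[1,-0.5,-4,0,0,0,0],[1,-1,-4,0,0,0,0],[1,-0.5,-4,0,0,0,0],[1,0,-3,0,0,0,0],[1,0,-1,0,0,0,0],[1,0,0,0,0,0,0],[1,0,0,0,0,0,0],[1,0,0,0,0,0,0],[1,0,0,0,0,0,0]]'; python3 -c "
from h import *
go((465.5,-19.4,52),np.pi/2-.124)"
```

```text
time: 3.78
eef_pos: [466.1, -23.3, 60.6]
tcp_rot: [0.204, 3.133, -0.002]
force: [0.9, -0.8, -0.4]
opening: 0.003
t 3.78 pos [466.1 -23.3  60.6] F [ 0.9 -0.8 -0.4] op 0.0
shift [1.1 3.8 8.6]
turn [-0.1  0.1 -0.3]
shift in final axes [1.1 3.8 8.6]
```

```bash
python3 -m creep '[[1,0.5,2,0,0,0,0],[1,0.5,1,0,0,0,0],[1,0,0,1,0,0,0],[1,0,0,1,0,0,0],[1,0,0,1,0,0,0],[1,0,0,1,0,0,0],[1,0,0,1,0,0,0],[1,0,0,0,0,0,0],[1,0,0,0,0,0,0],[1,0,0,0,0,0,0]]'; python3 -c "
from h import *
go((465.5,-19.4,45),np.pi/2-.124)"
```

```text
time: 4.62
eef_pos: [465.2, -18.9, 54.8]
tcp_rot: [0.201, 3.133, -0.002]
force: [-0.0, -0.8, -0.0]
opening: 0.004
t 4.62 pos [465.2 -18.9  54.8] F [-0.  -0.8 -0. ] op 0.0
shift [-0.3 -0.5  9.8]
turn [-0.1  0.1 -0.2]
shift in final axes [-0.3 -0.5  9.8]
```

Well placed now, so I'll press.

```bash
python3 -m creep '[[1,0,0,1.5,0,0,0],[1,0,0,1.5,0,0,0],[1,0,0,1.5,0,0,0],[1,0,0,1.5,0,0,0],[1,0,0,1.5,0,0,0],[1,0,0,1.5,0,0,0],[1,0,0,1.5,0,0,0],[1,0,0,1.5,0,0,0],[1,0,0,1.5,0,0,0],[1,0,0,1.5,0,0,0]]'; python3 -c "
from h import *
go((465.5,-19.4,45),np.pi/2-.124)"
```

```text
time: 5.45
eef_pos: [463.0, -18.6, 43.1]
tcp_rot: [-0.201, -3.135, 0.002]
force: [-5.2, 1.1, 27.2]
opening: -0.0
t 5.45 pos [463.  -18.6  43.1] F [-5.2  1.1 27.2] op -0.0
shift [-2.6 -0.4 -1.9]
turn [-0.1 -0.  -0.2]
shift in final axes [-2.6 -0.4 -1.9]
```

```bash
python3 -m creep '[[1,0,0,-3,0,0,0],[1,0,0,-5,0,0,0],[1,0,0,-7,0,0,0],[1,0,0,-7,0,0,0],[1,0,0,-7,0,0,0],[1,0,0,-4,0,0,0],[1,0,0,-2,0,0,0],[1,0,0,0,0,0,0],[1,0,0,0,0,0,0],[1,0,0,0,0,0,0]]'; python3 -c "
from h import *
from plant import cams
import cv2
go((498.5,37,62),np.pi/2-.124)
c=cams.capture('wrist');cv2.imwrite('pics/w4.png',cv2.resize(c['img'][150:390,160:560,::-1],None,fx=2,fy=2))"
```

```text
time: 6.28
eef_pos: [466.2, -19.0, 82.1]
tcp_rot: [0.202, 3.129, -0.001]
force: [-0.3, -0.2, -0.1]
opening: 0.004
t 6.28 pos [466.2 -19.   82.1] F [-0.3 -0.2 -0.1] op 0.0
shift [-24.7  59.7  20.3]
turn [-0.   0.4 -0.3]
shift in final axes [-25.2  59.6  20.1]
```

```bash
sleep 1
```

```text
(no output)
```

View pics/w4.png

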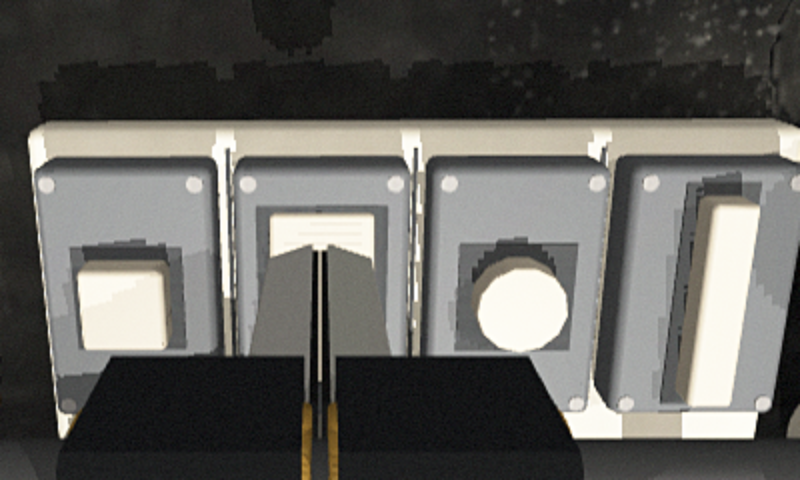

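The wrist view shows the rocker's near end is down: its front face is no longer visible and its edge is at (322,213). Next is the round key.

```bash
python3 -m creep '[[1,-2,5,0,0,0.3,-0.3],[1,-4,10,0,0,0,0],[1,-5,12,0,0,0,0],[1,-5,12,0,0,0,0],[1,-4,9,0,0,0,0],[1,-2,5,2,0,0,0],[1,-1,2,3,0,0,0],[1,0,0,3,0,0,0],[1,0,0,2,0,0,0],[1,0,0,0,0,0,0]]'; python3 -c "
from h import *
go((498.5,37,62),np.pi/2-.124)"
```

```text
time: 7.17
eef_pos: [498.5, 41.0, 69.3]
tcp_rot: [-0.187, -3.134, -0.001]
force: [-0.2, -0.1, -0.4]
opening: 0.0
t 7.17 pos [498.5  41.   69.3] F [-0.2 -0.1 -0.4] op 0.0
shift [-0.5 -4.   7.3]
turn [ 0.  -0.1  0.3]
shift in final axes [-0.5 -4.   7.3]
```

```bash
python3 -m creep '[[1,0,-1.5,1,0,0,0.3],[1,0,-1,2,0,0,0],[1,0,-0.5,2,0,0,0],[1,0,0,2,0,0,0],[1,0,0,2,0,0,0],[1,0,0,2,0,0,0],[1,0,0,1,0,0,0],[1,0,0,0,0,0,0],[1,0,0,0,0,0,0],[1,0,0,0,0,0,0]]'; python3 -c "
from h import *
go((498.5,37,50),np.pi/2-.124)"
```

```text
time: 8.0
eef_pos: [496.8, 34.8, 55.7]
tcp_rot: [-0.203, -3.131, 0.002]
force: [0.2, 0.4, 0.8]
opening: 0.005
t 8.0 pos [496.8  34.8  55.7] F [0.2 0.4 0.8] op 0.0
shift [-1.5  2.4  5.7]
turn [-0.1 -0.2 -0.3]
shift in final axes [-1.5  2.4  5.7]
```

```bash
python3 -m creep '[[1,-0.5,0.5,1,0,0,0],[1,0,0,1.5,0,0,0],[1,0,0,1.5,0,0,0],[1,0,0,1.5,0,0,0],[1,0,0,1.5,0,0,0],[1,0,0,1.5,0,0,0],[1,0,0,1.5,0,0,0],[1,0,0,1.5,0,0,0],[1,0,0,1.5,0,0,0],[1,0,0,2,0,0,0]]'; python3 -c "
from h import *
go((498.5,37,44),np.pi/2-.124)"
```

```text
time: 8.83
eef_pos: [498.1, 35.5, 43.9]
tcp_rot: [-0.203, -3.134, 0.001]
force: [-6.4, -0.4, 36.2]
opening: 0.007
t 8.83 pos [498.1  35.5  43.9] F [-6.4 -0.4 36.2] op 0.01
shift [-0.3  1.5 -0.1]
turn [-0.  -0.1 -0.3]
shift in final axes [-0.3  1.5 -0.1]
```

Fully home: z is 43.9 and the force has reached 36 N. Now lift.

```bash
python3 -m creep '[[1,0,0,-3,0,0,0],[1,0,0,-5,0,0,0],[1,0,0,-7,0,0,0],[1,0,0,-7,0,0,0],[1,0,0,-6,0,0,0],[1,0,0,-4,0,0,0],[1,0,0,-2,0,0,0],[1,0,0,0,0,0,0],[1,0,0,0,0,0,0],[1,0,0,0,0,0,0]]'; python3 -c "
from h import *
go((505,96.7,62),np.pi/2-.124)"
```

```text
time: 9.67
eef_pos: [498.5, 35.6, 81.4]
tcp_rot: [-0.203, -3.135, 0.0]
force: [-0.1, 0.2, -0.1]
opening: 0.007
t 9.67 pos [498.5  35.6  81.4] F [-0.1  0.2 -0.1] op 0.01
shift [ 1.4 61.4 19.4]
turn [-0.  -0.  -0.3]
shift in final axes [ 1.1 61.4 19.4]
```

```bash
python3 -m creep '[[1,0,5,0,0,0,-0.3],[1,0,10,0,0,0,0],[1,0.5,12,0,0,0,0],[1,0.5,12,0,0,0,0],[1,0,9,0,0,0,0],[1,0,5,0,0,0,0],[1,0,2,2,0,0,0],[1,0,0,2,0,0,0],[1,0,0,0,0,0,0],[1,0,0,0,0,0,0]]'; python3 -c "
from h import *
from plant import cams
import cv2
go((505,96.7,62),np.pi/2-.124)
a=cams.capture('wrist')['img'][150:390,130:530,::-1]
c=cams.capture('scene')['img'][200:320,220:420,::-1]
cv2.imwrite('pics/w5.png',cv2.resize(a,None,fx=2,fy=2));cv2.imwrite('pics/s5.png',cv2.resize(c,None,fx=4,fy=4))"
```

```text
time: 10.5
eef_pos: [503.7, 98.7, 75.3]
tcp_rot: [-0.188, -3.133, -0.001]
force: [0.1, 0.0, 0.6]
opening: 0.005
t 10.5 pos [503.7  98.7  75.3] F [0.1 0.  0.6] op 0.0
shift [-1.6 -1.8 13.3]
turn [ 0.  -0.2  0.2]
shift in final axes [-1.6 -1.8 13.3]
```

```bash
sleep 1
```

```text
(no output)
```

View pics/w5.png

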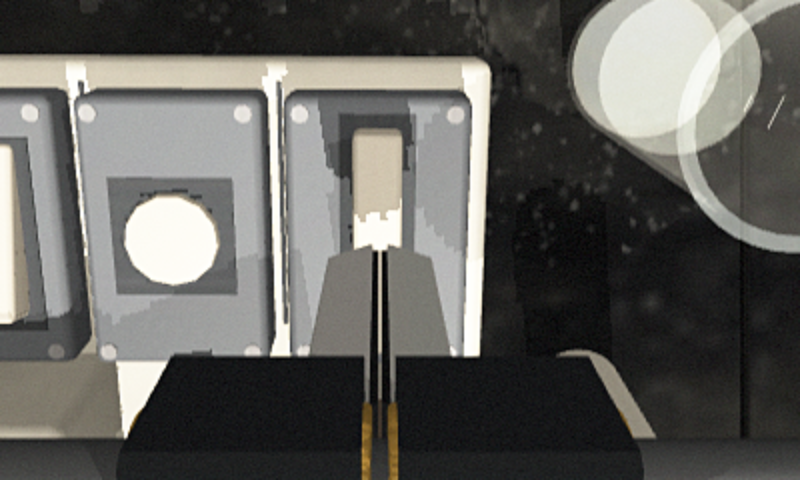

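View pics/s5.png

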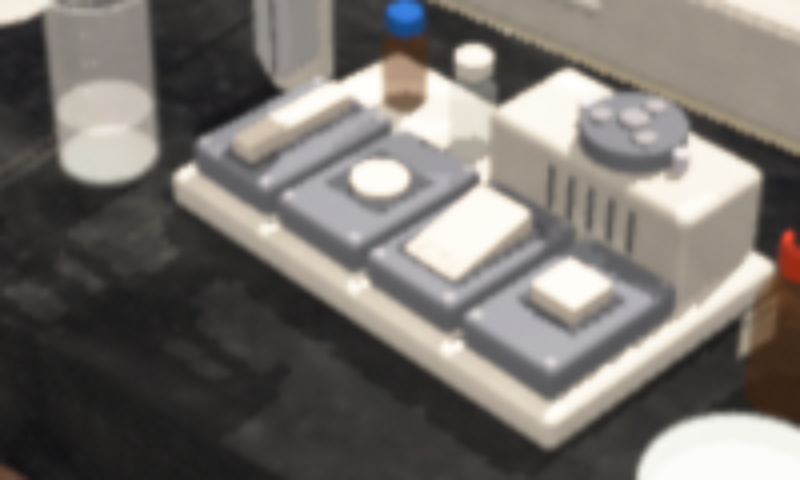

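Both views agree: the rocker is tipped with its far end up (scene crop 470,230), and the round key is down (380,180). The square key is up and the glassware is in place. The fingers are over the bar.

```bash
python3 -m creep '[[1,-0.5,-1,1,0,0,0],[1,0,0,2,0,0,0],[1,0,0,3,0,0,0],[1,0,0,3,0,0,0],[1,0,0,3,0,0,0],[1,0,0,3,0,0,0],[1,0,0,2,0,0,0],[1,0,0,1,0,0,0],[1,0,0,0,0,0,0],[1,0,0,0,0,0,0]]'; python3 -c "
from h import *
go((505,96.7,50),np.pi/2-.124)"
```

```text
time: 11.43
eef_pos: [503.9, 94.9, 55.2]
tcp_rot: [-0.195, -3.132, 0.001]
force: [-0.4, -0.7, -0.2]
opening: 0.007
t 11.43 pos [503.9  94.9  55.2] F [-0.4 -0.7 -0.2] op 0.01
shift [-0.8  2.   5.2]
turn [-0.  -0.2 -0. ]
shift in final axes [-0.8  2.   5.2]
```

```bash
python3 -m creep '[[1,0,1,1,0,0,0],[1,0,0.5,1.5,0,0,0],[1,0,0,1.5,0,0,0],[1,0,0,1.5,0,0,0],[1,0,0,1.5,0,0,0],[1,0,0,1.5,0,0,0],[1,0,0,1.5,0,0,0],[1,0,0,1.5,0,0,0],[1,0,0,1.5,0,0,0],[1,0,0,2,0,0,0]]'; python3 -c "
from h import *
go((505,96.7,44),np.pi/2-.124)"
```

```text
time: 12.27
eef_pos: [504.7, 96.8, 43.6]
tcp_rot: [-0.195, -3.134, -0.0]
force: [-7.3, -1.8, 33.4]
opening: 0.005
t 12.27 pos [504.7  96.8  43.6] F [-7.3 -1.8 33.4] op 0.01
shift [-0.3 -0.1 -0.4]
turn [ 0.  -0.1 -0. ]
shift in final axes [-0.3 -0.1 -0.4]
```

```bash
python3 -c "
from h import *
from plant import cams
import cv2
for i in range(6): c=cams.capture('scene')
go((505,96.7,44),np.pi/2-.124)
c=c['img'][180:330,220:440,::-1]
cv2.imwrite('pics/s6.png',cv2.resize(c,None,fx=3.6,fy=3.6))
a=cams.capture('wrist')['img'];cv2.imwrite('pics/w6.png',a[...,::-1])"
```

```text
t 12.57 pos [504.7  96.8  43.8] F [-4.1 -0.9 24.6] op 0.01
shift [-0.3 -0.1 -0.2]
turn [ 0.  -0.1 -0. ]
shift in final axes [-0.3 -0.1 -0.2]
```

```bash
sleep 1
```

```text
(no output)
```

View pics/s6.png

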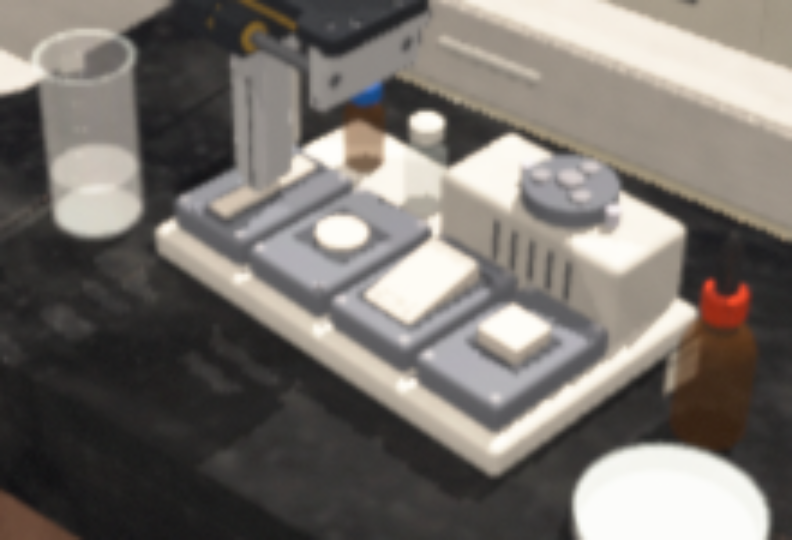

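View pics/w6.png

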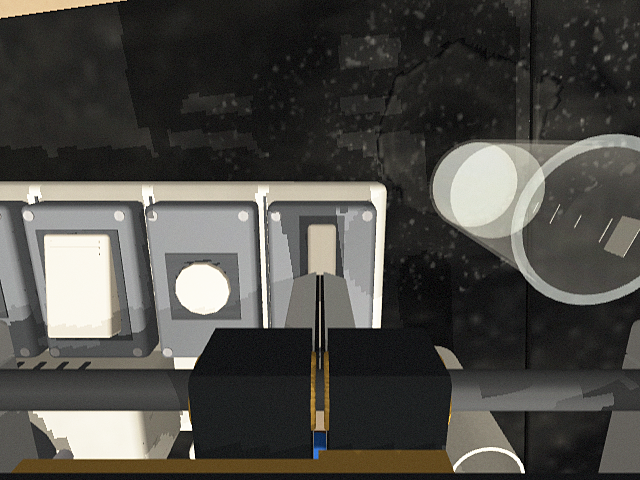

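The scene view shows the fingers on the bar, which is nearly flush with its module at (250,190). The rocker is over, the round key is down and the square key is up. I'll check that the holding force is steady before handing in.

```bash
python3 -c "
from h import *
from plant import cams
for k in range(4):
    for i in range(5): cams.capture('top')
    go((505,96.7,44))"
```

```text
t 12.87 pos [504.8  96.8  43.8] F [-5.5 -0.8 24. ] op 0.0
shift [-0.3 -0.1 -0.2]
t 13.12 pos [504.7  96.9  43.8] F [-4.6 -0.5 24.3] op 0.01
shift [-0.3 -0.1 -0.2]
t 13.37 pos [504.7  96.8  43.8] F [-4.8 -1.3 25.2] op 0.0
shift [-0.3 -0.1 -0.2]
t 13.62 pos [504.7  96.8  43.8] F [-4.9 -0.6 25.4] op 0.0
shift [-0.3 -0.1 -0.2]
```

Steady at about 25 N with the key bottomed, so I'm handing in.

```bash
python3 -c "
from plant import bot
print(bot.finish_job())"
```

```text
the job is handed in; nothing more can be done
None
```

The purge sequence is done and handed in at about 13.6 s. With the fingers shut, I tipped the rocker fully over, pressed the round key home and lifted off it, then pressed the bar key and left it held down.

- **Rocker:** the tip reached z = 43.1 mm at 27 N. Pictures afterwards show the near end down and the far end up.
- **Round key:** it reached z = 43.9 mm at 36 N and stayed down after I lifted off.
- **Bar key:** it is held at z = 43.8 mm with a steady 24–25 N, against about 5 N needed to press it fully.
- **Left alone:** the square key was not touched. The last pictures show the glassware and bottles they cover in their places; the thimble and amber vial are only partly in view there.

**Not as planned:**
- After the first fast move the tips drifted about 19 mm sideways above the rocker module, and I corrected this before any contact.
- One scene picture, taken with the fingers over the bar key, did not show the gripper. I did not find out why, but the next pictures did show it.

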